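Change over the garnish boxes

ROBOT

A 6-joint arm with a two-finger parallel gripper is mounted at the origin on the work surface. World frame = base frame: x ahead of the robot, y to its left, z up, the work surface at z = 0. Lengths are in m, angles in degrees, forces in N, time in s.
With the tool pointing down it reaches from about 0.25 to 0.725 m from the base axis. Payload 9.7 kg.
Tool frame: the origin (TCP) lies at the very end of the fingers, on their centre line; the grasp point (between the pads) lies 19 mm behind it (bot.hold_point_z is the distance from the TCP to the grasp point, in m); z points along the fingers, y is the line along which they close (so a half turn about z gives the same grasp; the last joint's range is limited). The gripper opens to 85 mm and grips with 20 to 120 N. Pads are 22 mm wide; open, the fingers measure 114 mm over their backs; the gripper's body (76 mm by 85 mm) begins 54 mm behind the grasp point. The pads swing forward as they close: fully open they stand 13 mm farther back than shut.
Start: joints at [-64.973, 4.979, 10.078, 95.1, 0, 90], TCP at [0.233, -0.498, 0.231] pointing down, gripper open.
Joint ranges: [-179.16, 179.16], [-48.56, 103.87], [-65.8, 70.77], [-126.05, 130.52], [-82.76, 87.17], [-180, 180]. Speed limits (degrees/s): [127.2, 127.2, 147.25, 180, 180, 180].

INTERFACE

Orientations are given as [roll, pitch, yaw] about the fixed x, y, z axes, in that order (R = Rz(yaw) Ry(pitch) Rx(roll)).
In Python, from workcell import bot gives the robot as it stands.
- The arm moves only by the tool play_rows, never from a script. Its argument "targets" is a list of rows, each an object with "grip": the closure in counts, from 0 (fully open) to 255 (shut); "linear": the shift along the world's x, y, z in cm, a list of three; "delta_rot": the turn, a rotation vector about the world's x, y, z in rad, a list of three. A call has 1 to 10 rows; each row is the pose to reach, as a shift and turn from the pose commanded when the call began; what a row does not reach only later rows make up. A row lasts 1/10 s, in which the tool goes at most 50 mm and 8.59 degrees, less where a joint would pass 70% of its speed; a pose out of reach is approached as far as the arm can. A call with a gripper value outside its range is refused whole. The fingers move at their own pace and stop on an object; "force" is the grip in N (left out, the last holds). Time passes only in rows, so rows that repeat a pose let the fingers close. It gives the time, the measured TCP pose, the force, the opening and the grip force at its end, in the units of the state.
- bot.get_obs(): the state, without advancing time (a new reading comes with each control period).
- bot.camera(name): name is "side" or "top" or "wrist"; returns a dict with "color" (400x640x3 uint8, red, green, blue), "range_z" (400x640 float32, m along the optical axis (not along the pixel's ray), 0 where there is no reading), "fov_y" (degrees; the focal length in pixels is half the picture's height over the tangent of half this angle, whatever the lens; pixels are square), "cx", "cy" (the principal point, pixels), "world_to_cam" (4x4, takes a point from world to camera coordinates). Camera axes: x right, y up, looking along -z (the intrinsics and any distortion apply to the point x, -y, -z); pixel columns grow to the right and rows downward; lengths in m; the calibration is good to about 2 mm. A picture is of the moment at which its call begins.
- bot.job_done(): hands the job in; it is judged then, once.
Trained networks look in a picture, given as the dict that the camera call returned (one of the last four; its "shot" number tells which), for a name from the list of things; names that differ only in an ending like _2 or _b are one class to them, and where a whole thing is asked for, a point or a joint stands for the part that bears it (a point fixed in the world has none). Each returns a list of dicts, best first, with "conf" (0 to 1); they miss things now and then, are a little off and sometimes report something else, mostly with a low value. They report only what shows in the picture. A call takes as long as a camera call.
- bot.search_frame(picture, target): "box" ([left, top, right, bottom] in pixels, round what is visible of it).
- bot.trace(picture, target): "pixels" (400x640 bool, what is visible of it) and "box" ([left, top, right, bottom] in pixels, round what is visible of it).
- bot.pinpoint(picture, target): "pixel" ([column, row] in pixels: a listed point, or the origin of a listed thing).
The state is a dict: "time": time; "q": joint angles; "qd": joint speeds; "joint_efforts": joint torques, N m; "ee_pos": TCP position; "tcp_rot": TCP orientation; "wrist_force": force on the tool from outside, world axes, zero at the start; "torque": the same for the moment, N m; "opening": finger opening in m; "grasp_force": force on a finger pad.
Only numpy, scipy, OpenCV 4.12 (cv2) and the standard library are available. Lean on these libraries where they do the work, as an engineer would, in place of code of your own. Each camera call takes 0.05 s, during which the arm holds its last target. There are 200 camera calls.

TASK

Service is changing from limes to oranges: tip the lid of the green-lidded lime box, which stands open, over so that it falls shut, and flip the lid of the blue-lidded orange box up from under its front lip and back past upright so that it stays open by itself; either box first. Only push with your fingertips and gently: do not pinch a lid or lift a box, keep both boxes standing where they are, and leave the jar, the mug and the shaker alone.

Things in the scene. Friction and masses are not known exactly. Their poses are not given: they have to be found in the camera images.
- orange_box: Orange box: open-topped metal garnish box, 130 (x) by 110 (y) by 90 high, walls 4, loose on the table, about 1.2 kg. Origin: centre of its underside. Its x axis points level from the front (lip) side to the hinge side, y along the hinge, z up; at yaw 0 the front faces the robot (turned up to 0.4 rad either way). Full of orange slices, blue lid, shut at the start.
- lime_box: Lime box: open-topped metal garnish box, 130 (x) by 110 (y) by 90 high, walls 4, loose on the table, about 1.2 kg. Origin: centre of its underside. Its x axis points level from the front (lip) side to the hinge side, y along the hinge, z up; at yaw 0 the front faces the robot (turned up to 0.4 rad either way). Nearly empty, green lid, standing open at the start. The two boxes stand side by side, either one on the left.
- orange_lid (a joint): angle of the blue lid of the orange box: 0 = shut flat on the rim, 1.57 = upright, 1.95 = hinge stop, leaning back away from the robot, where its weight keeps it. Flat blue plate 152 by 110, 8 thick, about 0.15 kg, free hinge along the box's top far edge; falls shut below about 1.5 rad, falls open beyond about 1.65.
- lime_lid (a joint): angle of the green lid of the lime box: 0 = shut flat on the rim, 1.57 = upright, 1.95 = hinge stop, leaning back away from the robot, where its weight keeps it. Flat green plate 152 by 110, 8 thick, about 0.15 kg, free hinge along the box's top far edge; falls shut below about 1.5 rad, falls open beyond about 1.65.
- orange_lip (a point): middle of the blue lid's free (lip) edge, on the lid's underside, 152 mm from the hinge line; moves with the lid. Shut, it is 90.5 mm above the table and the lip overhangs the front wall by 22 mm along the whole width, free underneath down to the table, so a fingertip can reach under from the front.
- lime_lip (a point): middle of the green lid's free (lip) edge, on the lid's underside, 152 mm from the hinge line; moves with the lid. Shut, it is 90.5 mm above the table and the lip overhangs the front wall by 22 mm along the whole width, free underneath down to the table, so a fingertip can reach under from the front.
- orange_hinge (a point): middle of the orange box's hinge line: 65 mm from the box's centre along its x, 90.5 mm above the table. The underside plane of the lid passes through it; the lid's outer face is 8 mm off that plane.
- lime_hinge (a point): middle of the lime box's hinge line: 65 mm from the box's centre along its x, 90.5 mm above the table. The underside plane of the lid passes through it; the lid's outer face is 8 mm off that plane.
- jar: Bystander: amber glass jar with white cap, 66 diameter, 110 high, loose; origin at the centre of its underside.
- mug: Bystander: blue mug, 76 diameter, 90 high, with a handle towards the robot, loose; origin at the centre of its underside.
- shaker: Bystander: steel shaker, 44 diameter, 85 high, loose, beyond the boxes; origin at the centre of its underside.

How it is judged:
By the outcome, as a careful person would: the job done as asked, in the order asked, and still so for the second after the job is handed in, with the robot touching nothing.
It also fails if it takes over 58 s, if anything falls off the work surface, if the arm or the gripper's body presses on something with over 40 N, if the wrist force passes 120 N, or if a joint passes its speed limit or range.

## Working session

There is one attempt and no reset: what is moved stays moved. The work goes in short steps, Python scripts to look and compute and a tool call to move; the robot and the scene stay as the last step left them, time stands still between calls to the robot, and variables do not carry over. Pictures are saved under pics/ and viewed, at most 10 in all, crops included, and the job is handed in when it is done.

Besides the shell and the picture viewer there is one more tool, called after "Emit:" by a JSON object that holds its "api" and its "payload", one argument or row to a line. play_rows: Moves the arm, as the interface text tells. Its arguments: {"type":"object","properties":{"targets":{"type":"array","items":{"type":"object","properties":{"grip":{"type":"number"},"linear":{"type":"array","items":{"type":"number"}},"delta_rot":{"type":"array","items":{"type":"number"}}}}},"force":{"type":"number"}},"required":["targets"]}

```bash
mkdir -p pics; cat > h.py <<'E'
import numpy as np, cv2
from workcell import bot
def pts(p, mask=None):
    z=p["range_z"]; H,W=z.shape
    f=H/2/np.tan(np.radians(p["fov_y"])/2)
    v,u=np.nonzero((z>0)&(mask if mask is not None else True))
    d=z[v,u]
    c=np.stack([(u-p["cx"])/f*d,-(v-p["cy"])/f*d,-d,np.ones_like(d)])
    return (np.linalg.inv(p["world_to_cam"])@c)[:3].T
def save(p,n): cv2.imwrite(f"pics/{n}.png",p["color"][:,:,::-1])
E
cat > m.py <<'E'
from h import *
import sys
for cam in ("top","side"):
    p=bot.camera(cam); save(p,cam+"0")
    print(cam,{k:np.round(p[k],3).tolist() for k in p if k not in("color","range_z")})
    for t in ("orange_lid","lime_lid","orange_box","lime_box","jar","mug","shaker"):
        r=bot.trace(p,t)
        if not r: print(t,"none"); continue
        P=pts(p,r[0]["pixels"]); 
        lo,hi=np.percentile(P,[2,98],axis=0)
        print(t,round(r[0]["conf"],2),len(P),lo.round(3),hi.round(3),np.round(r[0]["box"]))
    for t in ("orange_lip","orange_hinge","lime_lip","lime_hinge"):
        r=bot.pinpoint(p,t)
        if r:
            u,v=r[0]["pixel"]; M=np.zeros((400,640),bool); M[int(v)-1:int(v)+2,int(u)-1:int(u)+2]=1
            q=pts(p,M); print(t,round(r[0]["conf"],2),np.round([u,v]),np.median(q,0).round(3) if len(q) else None)
E
python3 m.py
```

```text
top {'fov_y': 47.518, 'cx': 320.35, 'cy': 205.305, 'world_to_cam': [[0.007, -1.0, -0.011, 0.002], [0.993, 0.006, 0.118, -0.58], [-0.117, -0.011, 0.993, -1.52], [0.0, 0.0, 0.0, 1.0]], 'shot': 1}
orange_lid 0.89 1559 [0.477 0.072 0.092] [0.622 0.182 0.106] [269. 187. 305. 237.]
lime_lid 0.87 983 [ 0.661 -0.291  0.099] [ 0.733 -0.188  0.233] [378. 145. 420. 182.]
orange_box 0.6 1504 [0.477 0.072 0.093] [0.622 0.182 0.106] [266. 185. 308. 238.]
lime_box none
jar 0.82 423 [0.431 0.354 0.012] [0.49  0.411 0.116] [196. 227. 219. 249.]
mug 0.96 654 [ 0.397 -0.427 -0.001] [ 0.494 -0.348  0.094] [421. 230. 452. 260.]
shaker 0.69 1631 [0.477 0.067 0.045] [0.625 0.182 0.106] [261. 188. 305. 237.]
orange_lip 0.63 [280. 234.] [0.48  0.136 0.1  ]
orange_hinge 0.57 [283. 187.] [0.634 0.136 0.088]
lime_lip 0.81 [406. 153.] [ 0.718 -0.254  0.229]
lime_hinge 0.77 [391. 181.] [ 0.663 -0.229  0.064]
side {'fov_y': 45.435, 'cx': 318.021, 'cy': 201.71, 'world_to_cam': [[-1.0, -0.019, -0.008, 0.603], [0.009, -0.728, 0.686, -0.068], [-0.019, 0.686, 0.728, -1.533], [0.0, 0.0, 0.0, 1.0]], 'shot': 2}
orange_lid 0.63 1578 [0.477 0.074 0.093] [0.623 0.188 0.104] [307. 216. 364. 253.]
lime_lid 0.98 841 [ 0.662 -0.286  0.097] [ 0.733 -0.181  0.23 ] [276. 112. 304. 160.]
orange_box 0.9 2460 [0.48  0.077 0.004] [0.631 0.19  0.103] [305. 215. 364. 270.]
lime_box 0.55 2455 [ 0.538 -0.279  0.003] [ 0.728 -0.134  0.227] [277. 111. 342. 190.]
jar 0.88 929 [0.435 0.365 0.005] [0.493 0.422 0.113] [357. 301. 384. 343.]
mug 0.7 644 [ 0.395 -0.421  0.004] [ 0.496 -0.342  0.09 ] [350. 119. 375. 150.]
shaker 0.55 362 [ 0.716 -0.102 -0.004] [0.767 0.004 0.087] [269. 197. 286. 222.]
orange_lip 0.85 [362. 236.] [0.463 0.061 0.001]
orange_hinge 0.95 [307. 228.] [0.637 0.031 0.001]
lime_lip 0.57 [283. 115.] [ 0.72  -0.258  0.229]
lime_hinge 0.9 [300. 154.] [ 0.668 -0.228  0.091]
```

```bash
cat > m2.py <<'E'
from h import *
for cam in ("top","side"):
    p=bot.camera(cam); P=pts(p); 
    m=(P[:,2]>.094)&(P[:,2]<.108)&(abs(P[:,1]-.13)<.12)&(abs(P[:,0]-.55)<.12)
    print(cam,"orange top",cv2.minAreaRect((P[m,:2]*1000).astype(np.float32)),P[m,2].mean())
    r=bot.trace(p,"lime_lid")[0]; m=cv2.erode(r["pixels"].astype(np.uint8),np.ones((3,3)))>0
    Q=pts(p,m); Q=Q[Q[:,2]>.1]; c=np.median(Q,0); 
    for _ in range(3):
        n=np.linalg.svd(Q-Q.mean(0),full_matrices=False)[2][2]; Q=Q[abs((Q-Q.mean(0))@n)<.006]
    n*=-np.sign(n[0]); print("lime normal",n.round(3),"mean",Q.mean(0).round(4),"yaw",np.degrees(np.arctan2(-n[1],-n[0])),"lean",np.degrees(np.arcsin(n[2])))
    m=(P[:,2]>.08)&(P[:,2]<.096)&(abs(P[:,1]+.21)<.12)&(abs(P[:,0]-.6)<.13)
    print("lime rim",cv2.minAreaRect((P[m,:2]*1000).astype(np.float32)))
a=[cv2.imread(f"pics/{c}0.png") for c in("top","side")]
cv2.imwrite("pics/both.png",np.vstack([a[0][110:290,150:500],a[1][90:350,200:550]])); print(bot.get_obs()["time"])
E
python3 m2.py
```

```text
top orange top ((552.4805908203125, 126.20628356933594), (110.358642578125, 157.64013671875), 82.21683502197266) 0.09999321944126374
lime normal [-0.878  0.308  0.367] mean [ 0.6968 -0.2395  0.1703] yaw -19.324125352046742 lean 21.531844331821862
lime rim ((607.4061889648438, -207.86026000976562), (109.83110809326172, 134.9545440673828), 70.64773559570312)
side orange top ((552.6546020507812, 129.86029052734375), (114.52294158935547, 156.6380157470703), 81.92440795898438) 0.09891885953822467
lime normal [-0.    -0.001 -1.   ] mean [0.5522 0.1333 0.1015] yaw 85.70435073315033 lean -89.96604052498274
lime rim ((608.4732055664062, -203.6908721923828), (118.38424682617188, 135.8431854248047), 70.57015228271484)
1.4
```

View pics/both.png

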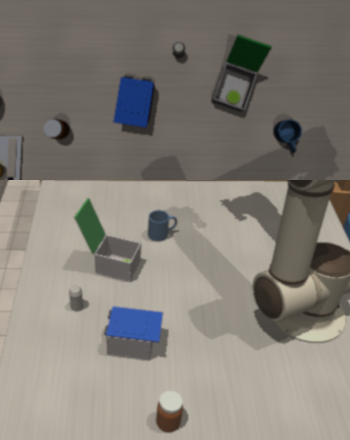

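```bash
cat > g.py <<'E'
from h import *
from scipy.spatial.transform import Rotation as Ro
LH=np.array([.669,-.2275,0]); LY=-19.4; OH=np.array([.628,.1175,0]); OY=-7.9
def goal(h,yaw,along,z,tiltdown,az=None,side=0):
    a=np.radians(yaw); p=h+along*np.array([np.cos(a),np.sin(a),0])+side*np.array([-np.sin(a),np.cos(a),0]); p[2]=z
    o=bot.get_obs(); R=Ro.from_euler("xyz",o["tcp_rot"],degrees=True)
    a=np.radians(yaw if az is None else az); t=np.radians(tiltdown)
    d=np.array([np.cos(a)*np.cos(t),np.sin(a)*np.cos(t),-np.sin(t)])
    best=None
    for s in(1,-1):
        y=s*np.array([-np.sin(a),np.cos(a),0]); T=Ro.from_matrix(np.c_[np.cross(y,d),y,d]); rv=(T*R.inv()).as_rotvec()
        if best is None or np.linalg.norm(rv)<np.linalg.norm(best): best=rv
    print("now",np.round(o["ee_pos"],4),np.round(o["tcp_rot"],1),"t",o["time"],"q",np.round(o["q"],0),"F",np.round(o["wrist_force"],1))
    print("target",p.round(3),"linear cm",((p-o["ee_pos"])*100).round(2),"rv",best.round(3))
E
python3 -c "
from g import *
goal(LH,LY,.11,.29,60)
goal(LH,LY,.11,.29,50)"
```

```text
now [ 0.2327 -0.4984  0.2313] [-180.    0.   25.] t 1.4 q [-65.   5.  10.  95.  -0.  90.] F [-0.7  0.3  0.3]
target [ 0.773 -0.264  0.29 ] linear cm [54.01 23.43  5.87] rv [ 0.026 -0.536 -0.757]
now [ 0.2327 -0.4984  0.2313] [-180.    0.   25.] t 1.4 q [-65.   5.  10.  95.  -0.  90.] F [-0.7  0.3  0.3]
target [ 0.773 -0.264  0.29 ] linear cm [54.01 23.43  5.87] rv [ 0.035 -0.714 -0.743]
```

Emit:
{"api": "play_rows", "payload": {
  "targets": [
    {"grip": 255,"linear": [0,0,5],"delta_rot": [0,0,0]},
    {"grip": 255,"linear": [4,2,9],"delta_rot": [0,0,-0.1]},
    {"grip": 255,"linear": [8,4,10],"delta_rot": [0.01,-0.1,-0.2]},
    {"grip": 255,"linear": [12,6,10],"delta_rot": [0.01,-0.17,-0.3]},
    {"grip": 255,"linear": [16,8,10],"delta_rot": [0.02,-0.25,-0.4]},
    {"grip": 255,"linear": [20,9,10],"delta_rot": [0.02,-0.33,-0.5]},
    {"grip": 255,"linear": [24,11,10],"delta_rot": [0.02,-0.4,-0.6]},
    {"grip": 255,"linear": [28,13,10],"delta_rot": [0.03,-0.48,-0.7]},
    {"grip": 255,"linear": [32,14,10],"delta_rot": [0.026,-0.536,-0.757]},
    {"grip": 255,"linear": [36,16,10],"delta_rot": [0.026,-0.536,-0.757]}
  ]
}}

```text
time: 2.4
ee_pos: [0.5931, -0.3374, 0.3317]
tcp_rot: [180.0, -30.2, -19.5]
wrist_force: [0.4, -1.0, 0.6]
opening: -0.0003
grasp_force: 0.0
```

```bash
python3 -c "
from g import *
goal(LH,LY,.11,.29,60)"
```

```text
now [ 0.5931 -0.3374  0.3317] [180.  -30.2 -19.5] t 2.4 q [-32.  -5.   5.  70.   6. 169.] F [ 0.4 -1.   0.6]
target [ 0.773 -0.264  0.29 ] linear cm [17.97  7.33 -4.17] rv [0.001 0.003 0.003]
```

Emit:
{"api": "play_rows", "payload": {
  "targets": [
    {"grip": 255,"linear": [0,0,0],"delta_rot": [-0.22,0.08,0.41]},
    {"grip": 255,"linear": [0,0,0],"delta_rot": [-0.22,0.08,0.41]},
    {"grip": 255,"linear": [0,0,0],"delta_rot": [-0.22,0.08,0.41]},
    {"grip": 255,"linear": [0,0,0],"delta_rot": [-0.471,0.167,0.866]},
    {"grip": 255,"linear": [0,0,0],"delta_rot": [-0.471,0.167,0.866]},
    {"grip": 255,"linear": [0,0,0],"delta_rot": [-0.471,0.167,0.866]},
    {"grip": 255,"linear": [0,0,0],"delta_rot": [-0.471,0.167,0.866]},
    {"grip": 255,"linear": [0,0,0],"delta_rot": [-0.74,0.262,1.36]},
    {"grip": 255,"linear": [0,0,0],"delta_rot": [-0.74,0.262,1.36]},
    {"grip": 255,"linear": [0,0,0],"delta_rot": [-0.74,0.262,1.36]}
  ]
}}

```text
time: 3.4
ee_pos: [0.5926, -0.3383, 0.3312]
tcp_rot: [150.2, -3.2, 64.9]
wrist_force: [-0.4, -0.5, 0.6]
opening: 0.0001
grasp_force: 0.0
```

Emit:
{"api": "play_rows", "payload": {
  "targets": [
    {"grip": 255,"linear": [0,0,0],"delta_rot": [-0.22,0.08,0.41]},
    {"grip": 255,"linear": [0,0,0],"delta_rot": [-0.22,0.08,0.41]},
    {"grip": 255,"linear": [0,0,0],"delta_rot": [-0.22,0.08,0.41]},
    {"grip": 255,"linear": [3,1,0],"delta_rot": [-0.471,0.167,0.866]},
    {"grip": 255,"linear": [6,2,0],"delta_rot": [-0.471,0.167,0.866]},
    {"grip": 255,"linear": [9,3,0],"delta_rot": [-0.471,0.167,0.866]},
    {"grip": 255,"linear": [12,4.5,0],"delta_rot": [-0.471,0.167,0.866]},
    {"grip": 255,"linear": [14,6,0],"delta_rot": [-0.74,0.262,1.36]},
    {"grip": 255,"linear": [16,7,0],"delta_rot": [-0.74,0.262,1.36]},
    {"grip": 255,"linear": [18,7.3,0],"delta_rot": [-0.74,0.262,1.36]}
  ]
}}

```text
time: 4.4
ee_pos: [0.7736, -0.264, 0.3312]
tcp_rot: [172.4, 29.1, 145.2]
wrist_force: [0.5, 0.9, -0.2]
opening: 0.0
grasp_force: 0.0
```

```bash
python3 -c "
from g import *
goal(LH,LY,.11,.29,60)
goal(LH,LY,.105,.213,60)"
```

```text
now [ 0.7736 -0.264   0.3312] [172.4  29.1 145.2] t 4.4 q [-19.  14.  25.  71.  -0.  14.] F [ 0.5  0.9 -0.2]
target [ 0.773 -0.264  0.29 ] linear cm [-0.09 -0.   -4.12] rv [-0.11   0.038  0.203]
now [ 0.7736 -0.264   0.3312] [172.4  29.1 145.2] t 4.4 q [-19.  14.  25.  71.  -0.  14.] F [ 0.5  0.9 -0.2]
target [ 0.768 -0.262  0.213] linear cm [ -0.56   0.16 -11.82] rv [-0.11   0.038  0.203]
```

Emit:
{"api": "play_rows", "payload": {
  "targets": [
    {"grip": 255,"linear": [0,0,-3],"delta_rot": [-0.08,0.028,0.14]},
    {"grip": 255,"linear": [0,0,-6],"delta_rot": [-0.11,0.038,0.2]},
    {"grip": 255,"linear": [0,0,-9],"delta_rot": [-0.11,0.038,0.2]},
    {"grip": 255,"linear": [-0.5,0.15,-11],"delta_rot": [-0.11,0.038,0.2]},
    {"grip": 255,"linear": [-0.5,0.15,-11.8],"delta_rot": [-0.11,0.038,0.2]},
    {"grip": 255,"linear": [-0.5,0.15,-11.8],"delta_rot": [-0.11,0.038,0.2]}
  ]
}}

```text
time: 5.0
ee_pos: [0.7673, -0.2638, 0.212]
tcp_rot: [179.8, 29.9, 159.9]
wrist_force: [0.1, -0.4, 0.7]
opening: -0.0004
grasp_force: 0.0
```

```bash
python3 -c "
from g import *
goal(LH,LY,.105,.213,60)
a=[bot.camera(c)['color'] for c in('side','top')]
cv2.imwrite('pics/hook.png',cv2.resize(np.hstack([a[0][60:240,200:400],a[1][100:280,300:500]])[:,:,::-1],None,fx=2,fy=2))"
```

```text
now [ 0.7673 -0.2638  0.212 ] [179.8  29.9 159.9] t 5.0 q [-19.  11.   8.  57.  -0.   1.] F [ 0.1 -0.4  0.7]
target [ 0.768 -0.262  0.213] linear cm [0.08 0.14 0.1 ] rv [-0.003  0.     0.01 ]
```

View pics/hook.png

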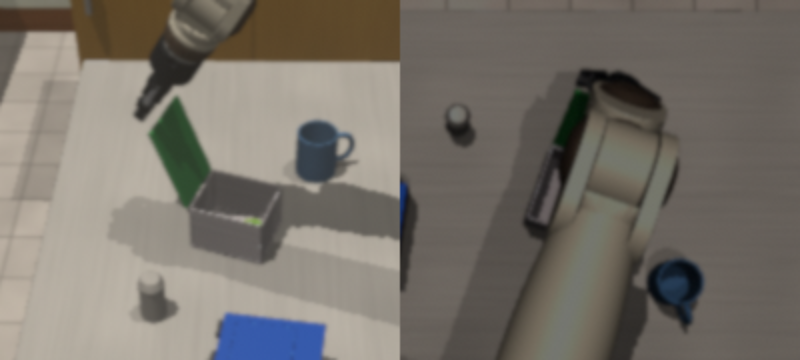

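Emit:
{"api": "play_rows", "payload": {
  "targets": [
    {"grip": 255,"linear": [-0.95,0.33,0],"delta_rot": [0,0,0]},
    {"grip": 255,"linear": [-1.7,0.6,0],"delta_rot": [0,0,0]},
    {"grip": 255,"linear": [-2.5,0.88,0.2],"delta_rot": [0,0,0]},
    {"grip": 255,"linear": [-3.3,1.16,0.4],"delta_rot": [0,0,0]},
    {"grip": 255,"linear": [-4.1,1.44,0.5],"delta_rot": [0,0,0]},
    {"grip": 255,"linear": [-4.9,1.72,0.6],"delta_rot": [0,0,0]},
    {"grip": 255,"linear": [-5.7,2.0,0.7],"delta_rot": [0,0,0]},
    {"grip": 255,"linear": [-6.5,2.28,0.8],"delta_rot": [0,0,0]},
    {"grip": 255,"linear": [-7.3,2.56,0.8],"delta_rot": [0,0,0]},
    {"grip": 255,"linear": [-8.1,2.84,0.8],"delta_rot": [0,0,0]}
  ]
}}

```text
time: 6.1
ee_pos: [0.6858, -0.2352, 0.2208]
tcp_rot: [179.8, 30.0, 159.9]
wrist_force: [-0.7, -0.1, -0.0]
opening: -0.0004
grasp_force: 0.0
```

Emit:
{"api": "play_rows", "payload": {
  "targets": [
    {"grip": 255,"linear": [-0.8,0.28,0],"delta_rot": [0,0,0]},
    {"grip": 255,"linear": [-1.6,0.56,0],"delta_rot": [0,0,0]},
    {"grip": 255,"linear": [-2.4,0.84,0],"delta_rot": [0,0,0]},
    {"grip": 255,"linear": [-2.8,1.0,0],"delta_rot": [0,0,0]},
    {"grip": 255,"linear": [-2.8,1.0,0],"delta_rot": [0,0,0]},
    {"grip": 255,"linear": [-2.8,1.0,0],"delta_rot": [0,0,0]}
  ]
}}

```text
time: 6.7
ee_pos: [0.6588, -0.2255, 0.2215]
tcp_rot: [179.8, 30.1, 159.9]
wrist_force: [0.8, -0.3, -0.3]
opening: 0.0001
grasp_force: 0.0
```

```bash
python3 -c "
from g import *
goal(OH,OY,-.19,.20,25)
a=[bot.camera(c)['color'] for c in('side','top')]
cv2.imwrite('pics/hook2.png',cv2.resize(np.hstack([a[0][60:240,200:400],a[1][100:280,300:500]])[:,:,::-1],None,fx=2,fy=2))"
```

```text
now [ 0.6588 -0.2255  0.2215] [179.8  30.1 159.9] t 6.7 q [-19.  -5.  -8.  58.  -0.   1.] F [ 0.8 -0.3 -0.3]
target [0.44  0.144 0.2  ] linear cm [-21.9   36.91  -2.15] rv [-0.15  -0.592  0.203]
```

View pics/hook2.png

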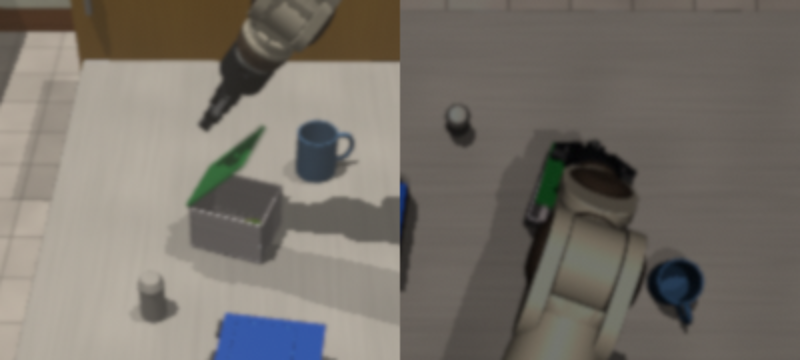

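Emit:
{"api": "play_rows", "payload": {
  "targets": [
    {"grip": 255,"linear": [0,1,4],"delta_rot": [0,0,0]},
    {"grip": 255,"linear": [-3,4,8],"delta_rot": [-0.02,-0.08,0.03]},
    {"grip": 255,"linear": [-7,8,10],"delta_rot": [-0.05,-0.18,0.06]},
    {"grip": 255,"linear": [-10,12,10],"delta_rot": [-0.07,-0.28,0.1]},
    {"grip": 255,"linear": [-13,16,10],"delta_rot": [-0.1,-0.38,0.13]},
    {"grip": 255,"linear": [-16,20,10],"delta_rot": [-0.12,-0.48,0.16]},
    {"grip": 255,"linear": [-18,24,8],"delta_rot": [-0.15,-0.592,0.203]},
    {"grip": 255,"linear": [-20,28,5],"delta_rot": [-0.15,-0.592,0.203]},
    {"grip": 255,"linear": [-22,32,2],"delta_rot": [-0.15,-0.592,0.203]},
    {"grip": 255,"linear": [-22,36.9,-2],"delta_rot": [-0.15,-0.592,0.203]}
  ]
}}

```text
time: 7.8
ee_pos: [0.5619, 0.0815, 0.2719]
tcp_rot: [-179.4, 64.3, 171.9]
wrist_force: [1.8, 0.2, -0.1]
opening: 0.0001
grasp_force: 0.0
```

```bash
python3 -c "
from g import *
goal(OH,OY,-.20,.068,25)
p=bot.camera('top'); P=pts(p); m=(P[:,2]>.094)&(P[:,2]<.108)&(abs(P[:,1]-.13)<.1)&(P[:,0]>.46)&(P[:,0]<.65)
print(cv2.minAreaRect((P[m,:2]*1000).astype(np.float32)))
m=(P[:,2]>.08)&(P[:,2]<.25)&(abs(P[:,1]+.21)<.12)&(abs(P[:,0]-.6)<.16)
print(cv2.minAreaRect((P[m,:2]*1000).astype(np.float32)),P[m,2].mean(),P[m,2].max())
"
```

```text
now [0.5619 0.0815 0.2719] [-179.4   64.3  171.9] t 7.8 q [ 21. -48. -49.  28. -27.  14.] F [ 1.8  0.2 -0.1]
target [0.43  0.145 0.068] linear cm [-13.2    6.34 -20.39] rv [ 0.002 -0.013  0.012]
((553.180908203125, 125.93390655517578), (110.63994598388672, 156.5206756591797), 82.02384948730469)
((598.68701171875, -205.2066192626953), (110.66675567626953, 160.06993103027344), 70.567138671875) 0.09980964163927629 0.11226128098493282
```

```bash
python3 -c "
from g import *
goal(OH,OY,-.19,.25,48)"
```

```text
now [0.5597 0.0867 0.2651] [-179.1   63.9  172.7] t 7.85 q [ 22. -48. -50.  28. -27.  14.] F [-0.1  2.1 -5.3]
target [0.44  0.144 0.25 ] linear cm [-11.99   5.69  -1.51] rv [0.061 0.377 0.004]
```

Emit:
{"api": "play_rows", "payload": {
  "targets": [
    {"grip": 255,"linear": [0,0,0],"delta_rot": [0.02,0.14,0]},
    {"grip": 255,"linear": [0,0,0],"delta_rot": [0.05,0.28,0]},
    {"grip": 255,"linear": [0,0,0],"delta_rot": [0.055,0.4,0]},
    {"grip": 255,"linear": [0,0,0],"delta_rot": [0.055,0.4,0]}
  ]
}}

```text
time: 8.25
ee_pos: [0.5641, 0.0805, 0.273]
tcp_rot: [-179.3, 40.9, 172.1]
wrist_force: [-0.1, -0.7, -0.5]
opening: 0.0
grasp_force: 0.0
```

```bash
python3 -c "
from g import *
goal(OH,OY,-.19,.25,48)"
```

```text
now [0.5641 0.0805 0.273 ] [-179.3   40.9  172.1] t 8.25 q [ 16. -30. -25.  56. -16.  19.] F [-0.1 -0.7 -0.5]
target [0.44  0.144 0.25 ] linear cm [-12.43   6.31  -2.3 ] rv [ 0.007 -0.02   0.009]
```

Emit:
{"api": "play_rows", "payload": {
  "targets": [
    {"grip": 255,"linear": [-4,2,0],"delta_rot": [0,0,0]},
    {"grip": 255,"linear": [-8,4,0],"delta_rot": [0,0,0]},
    {"grip": 255,"linear": [-12.4,6.3,-1],"delta_rot": [0,0,0]},
    {"grip": 255,"linear": [-12.4,6.3,-5],"delta_rot": [0,0,0]},
    {"grip": 255,"linear": [-12.4,6.3,-9],"delta_rot": [0,0,0]},
    {"grip": 255,"linear": [-12.4,6.3,-13],"delta_rot": [0,0,0]},
    {"grip": 255,"linear": [-12.4,6.3,-16],"delta_rot": [0,0,0]},
    {"grip": 255,"linear": [-12.4,6.3,-16],"delta_rot": [0,0,0]}
  ]
}}

```text
time: 9.05
ee_pos: [0.4358, 0.1421, 0.1054]
tcp_rot: [-179.0, 40.8, 172.3]
wrist_force: [0.2, -0.7, -0.1]
opening: 0.0001
grasp_force: 0.0
```

```bash
python3 -c "
from g import *
goal(OH,OY,-.147,.052,48)"
```

```text
now [0.4358 0.1421 0.1054] [-179.    40.8  172.3] t 9.05 q [ 34. -44. -50.  52. -27.  35.] F [ 0.2 -0.7 -0.1]
target [0.482 0.138 0.052] linear cm [ 4.66 -0.44 -5.34] rv [ 0.011 -0.022  0.008]
```

Emit:
{"api": "play_rows", "payload": {
  "targets": [
    {"grip": 255,"linear": [0,0,-2],"delta_rot": [0,0,0]},
    {"grip": 255,"linear": [0,0,-4],"delta_rot": [0,0,0]},
    {"grip": 255,"linear": [0,0,-5.3],"delta_rot": [0,0,0]},
    {"grip": 255,"linear": [0,0,-5.3],"delta_rot": [0,0,0]},
    {"grip": 255,"linear": [1,-0.1,-5.3],"delta_rot": [0,0,0]},
    {"grip": 255,"linear": [2,-0.2,-5.3],"delta_rot": [0,0,0]},
    {"grip": 255,"linear": [2,-0.2,-5.3],"delta_rot": [0,0,0]}
  ]
}}

```text
time: 9.75
ee_pos: [0.4596, 0.1413, 0.0597]
tcp_rot: [-179.3, 41.1, 172.0]
wrist_force: [-0.1, 0.1, -0.7]
opening: 0.0001
grasp_force: 0.0
```

```bash
python3 -c "
from g import *
goal(OH,OY,-.147,.052,48)
a=[bot.camera(c)['color'] for c in('side','top')]
cv2.imwrite('pics/lip.png',cv2.resize(np.hstack([a[0][180:320,270:470],a[1][130:270,200:400]])[:,:,::-1],None,fx=2,fy=2))"
```

```text
now [0.4596 0.1413 0.0597] [-179.3   41.1  172. ] t 9.75 q [ 32. -40. -53.  43. -25.  32.] F [-0.1  0.1 -0.7]
target [0.482 0.138 0.052] linear cm [ 2.28 -0.36 -0.77] rv [ 0.006 -0.017  0.009]
```

View pics/lip.png

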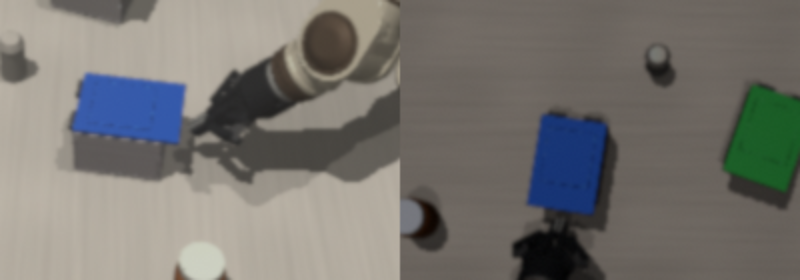

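Emit:
{"api": "play_rows", "payload": {
  "targets": [
    {"grip": 255,"linear": [0,0,-0.8],"delta_rot": [0,0,0]},
    {"grip": 255,"linear": [0.8,-0.1,-0.8],"delta_rot": [0,0,0]},
    {"grip": 255,"linear": [1.6,-0.25,-0.8],"delta_rot": [0,0,0]},
    {"grip": 255,"linear": [2.2,-0.35,-0.8],"delta_rot": [0,0,0]},
    {"grip": 255,"linear": [2.2,-0.35,-0.8],"delta_rot": [0,0,0]}
  ]
}}

```text
time: 10.35
ee_pos: [0.4806, 0.1376, 0.0505]
tcp_rot: [-179.3, 41.0, 172.1]
wrist_force: [-0.7, 0.4, 0.3]
opening: 0.0001
grasp_force: 0.0
```

```bash
cat > path.py <<'E'
from g import *
t48=np.radians(48)
# contact: lid angle th; finger top face slope p, corner c; lip bottom edge on face until th>p, then corner on underside at radius rho
p=t48; o=bot.get_obs(); a=np.radians(OY); ux=np.array([np.cos(a),np.sin(a)])
x0=(o["ee_pos"][:2]-OH[:2])@ux; z0=o["ee_pos"][2]; print("along",x0,"z",z0,"side",(o["ee_pos"][:2]-OH[:2])@[-ux[1],ux[0]],"F",np.round(o["wrist_force"],1),np.round(o["q"]))
s=.013/np.cos(p)
for deg in range(0,111,8):
    th=np.radians(deg)
    if th<p:  # lip edge at distance s up the face
        c=.152*np.array([-np.cos(th),np.sin(th)])+s*np.array([np.cos(p),-np.sin(p)])
    else: c=(.152-s)*np.array([-np.cos(th),np.sin(th)])
    t=c-.011*np.array([np.sin(p),np.cos(p)])
    w=OH[:2]+t[0]*ux
    print(deg,"lin cm",np.round(np.r_[w-o["ee_pos"][:2],t[1]+.0905-z0]*100,2))
E
python3 path.py
```

```text
along -0.1487117653941949 z 0.05045696730892759 side -0.00036867765014806167 F [-0.7  0.4  0.3] [ 29. -36. -53.  39. -24.  30.]
0 lin cm [0.16 0.02 1.82]
8 lin cm [ 0.3  -0.    3.94]
16 lin cm [ 0.74 -0.07  6.01]
24 lin cm [ 1.46 -0.17  8.01]
32 lin cm [ 2.45 -0.3   9.88]
40 lin cm [ 3.68 -0.47 11.59]
48 lin cm [ 5.14 -0.68 13.12]
56 lin cm [ 6.58 -0.88 14.26]
64 lin cm [ 8.17 -1.1  15.18]
72 lin cm [ 9.87 -1.33 15.88]
80 lin cm [11.65 -1.58 16.32]
88 lin cm [13.47 -1.83 16.52]
96 lin cm [15.3  -2.09 16.45]
104 lin cm [17.1  -2.34 16.13]
```

Emit:
{"api": "play_rows", "payload": {
  "targets": [
    {"grip": 255,"linear": [0.15,0,1.0],"delta_rot": [0,0,0]},
    {"grip": 255,"linear": [0.2,0,1.8],"delta_rot": [0,0,0]},
    {"grip": 255,"linear": [0.2,0,2.8],"delta_rot": [0,0,0]},
    {"grip": 255,"linear": [0.3,0,3.9],"delta_rot": [0,0,0]},
    {"grip": 255,"linear": [0.5,0,5.0],"delta_rot": [0,0,0]},
    {"grip": 255,"linear": [0.75,-0.1,6.0],"delta_rot": [0,0,0]},
    {"grip": 255,"linear": [1.1,-0.15,7.0],"delta_rot": [0,0,0]},
    {"grip": 255,"linear": [1.5,-0.2,8.0],"delta_rot": [0,0,0]},
    {"grip": 255,"linear": [2.0,-0.25,9.0],"delta_rot": [0,0,0]},
    {"grip": 255,"linear": [2.5,-0.3,9.9],"delta_rot": [0,0,0]}
  ]
}}

```text
time: 11.35
ee_pos: [0.5055, 0.1347, 0.1503]
tcp_rot: [-179.3, 41.0, 172.1]
wrist_force: [0.1, -0.9, -0.2]
opening: -0.0
grasp_force: 0.3
```

```bash
python3 path.py | sed -n '1p;6,20p'; python3 -c "
from h import *
a=[bot.camera(c)['color'] for c in('side','top')]
cv2.imwrite('pics/lift.png',cv2.resize(np.hstack([a[0][160:300,270:470],a[1][130:270,200:400]])[:,:,::-1],None,fx=2,fy=2))"
```

```text
along -0.12371393858857717 z 0.1502803419951925 side 0.00022557552867605996 F [ 0.1 -0.9 -0.2] [ 27. -35. -41.  49. -23.  28.]
32 lin cm [-0.04 -0.02 -0.1 ]
40 lin cm [ 1.2  -0.19  1.61]
48 lin cm [ 2.65 -0.39  3.14]
56 lin cm [ 4.1  -0.59  4.28]
64 lin cm [ 5.68 -0.81  5.2 ]
72 lin cm [ 7.38 -1.05  5.89]
80 lin cm [ 9.16 -1.29  6.34]
88 lin cm [10.98 -1.55  6.54]
96 lin cm [12.81 -1.8   6.47]
104 lin cm [14.62 -2.05  6.15]
```

View pics/lift.png

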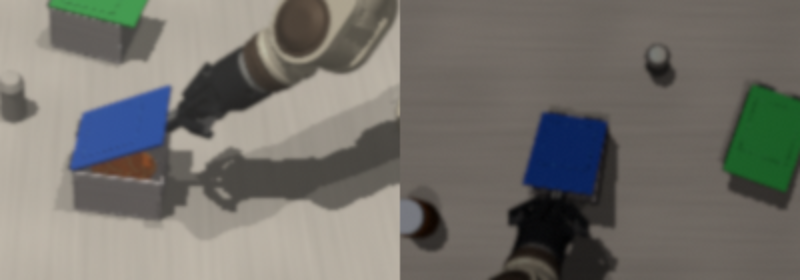

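The lid is lifted to about 32°, with the tip under the lip at (175,125). I'll carry on along the arc.

Emit:
{"api": "play_rows", "payload": {
  "targets": [
    {"grip": 255,"linear": [0.6,-0.1,0.75],"delta_rot": [0,0,0]},
    {"grip": 255,"linear": [1.2,-0.19,1.6],"delta_rot": [0,0,0]},
    {"grip": 255,"linear": [1.9,-0.29,2.35],"delta_rot": [0,0,0]},
    {"grip": 255,"linear": [2.65,-0.39,3.0],"delta_rot": [0,0,0]},
    {"grip": 255,"linear": [3.4,-0.5,3.6],"delta_rot": [0,0,0]},
    {"grip": 255,"linear": [4.1,-0.6,4.1],"delta_rot": [0,0,0]},
    {"grip": 255,"linear": [4.9,-0.7,4.5],"delta_rot": [0,0,0]},
    {"grip": 255,"linear": [5.7,-0.8,4.9],"delta_rot": [0,0,0]},
    {"grip": 255,"linear": [6.5,-0.93,5.2],"delta_rot": [0,0,0]},
    {"grip": 255,"linear": [7.4,-1.05,5.5],"delta_rot": [0,0,0]}
  ]
}}

```text
time: 12.45
ee_pos: [0.5796, 0.1242, 0.2045]
tcp_rot: [-179.3, 41.0, 172.1]
wrist_force: [0.2, 0.4, 0.1]
opening: -0.0001
grasp_force: 0.2
```

Emit:
{"api": "play_rows", "payload": {
  "targets": [
    {"grip": 255,"linear": [0.9,-0.12,0.2],"delta_rot": [0,0,0]},
    {"grip": 255,"linear": [1.8,-0.25,0.4],"delta_rot": [0,0,0]},
    {"grip": 255,"linear": [2.7,-0.38,0.5],"delta_rot": [0,0,0]},
    {"grip": 255,"linear": [3.6,-0.5,0.6],"delta_rot": [0,0,0]},
    {"grip": 255,"linear": [4.4,-0.6,0.6],"delta_rot": [0,0,0]},
    {"grip": 255,"linear": [5.2,-0.72,0.6],"delta_rot": [0,0,0]},
    {"grip": 255,"linear": [6.0,-0.83,0.5],"delta_rot": [0,0,0]},
    {"grip": 255,"linear": [6.6,-0.92,0.4],"delta_rot": [0,0,0]},
    {"grip": 255,"linear": [6.6,-0.92,0.4],"delta_rot": [0,0,0]},
    {"grip": 255,"linear": [6.6,-0.92,0.4],"delta_rot": [0,0,0]}
  ]
}}

```text
time: 13.45
ee_pos: [0.6449, 0.1151, 0.2081]
tcp_rot: [-179.2, 41.0, 172.1]
wrist_force: [-0.1, -1.0, -0.9]
opening: 0.0001
grasp_force: 0.0
```

```bash
python3 path.py | sed -n '1p'; python3 -c "
from h import *
a=[bot.camera(c)['color'] for c in('side','top')]
cv2.imwrite('pics/up.png',cv2.resize(np.hstack([a[0][140:300,240:440],a[1][110:270,200:400]])[:,:,::-1],None,fx=2,fy=2))"
```

```text
along 0.01702726001102605 z 0.20808675838210874 side -6.213686554069767e-05 F [-0.1 -1.  -0.9] [ 17. -17. -24.  46. -17.  20.]
```

View pics/up.png

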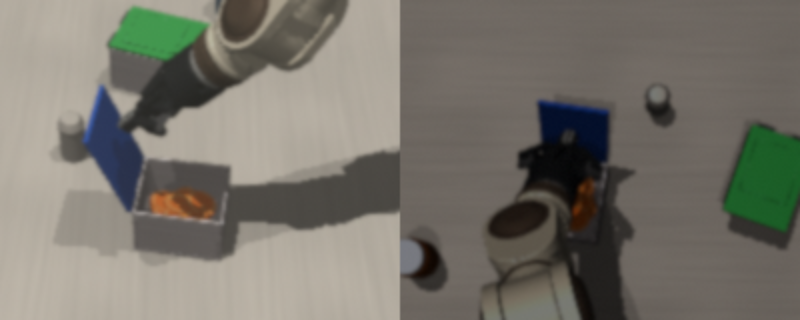

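The blue lid, with its top edge at (100,88), leans back past upright, and the green lid is shut. I'll retreat up and back, then check.

Emit:
{"api": "play_rows", "payload": {
  "targets": [
    {"grip": 255,"linear": [-2,0.2,1],"delta_rot": [0,0,0]},
    {"grip": 255,"linear": [-4,0,4],"delta_rot": [0,0,0]},
    {"grip": 255,"linear": [-6,-2,8],"delta_rot": [0,0,0]},
    {"grip": 255,"linear": [-7,-5,10],"delta_rot": [0,0,0]},
    {"grip": 255,"linear": [-8,-9,12],"delta_rot": [0,0,0]},
    {"grip": 255,"linear": [-8,-13,12],"delta_rot": [0,0,0]},
    {"grip": 255,"linear": [-8,-17,12],"delta_rot": [0,0,0]},
    {"grip": 255,"linear": [-8,-17,12],"delta_rot": [0,0,0]},
    {"grip": 255,"linear": [-8,-17,12],"delta_rot": [0,0,0]}
  ]
}}

```text
time: 14.45
ee_pos: [0.5646, -0.0558, 0.3286]
tcp_rot: [-179.3, 41.0, 172.0]
wrist_force: [0.3, -0.5, 0.0]
opening: -0.0001
grasp_force: 0.0
```

```bash
python3 -c "
from g import *
o=bot.get_obs(); print(o['ee_pos'],o['time'])
a=[]
for c in ('side','top'):
    p=bot.camera(c); a.append(p['color'])
    for t in ('orange_lid','lime_lid'):
        r=bot.trace(p,t)
        if r: print(c,t,round(r[0]['conf'],2),np.percentile(pts(p,r[0]['pixels']),[3,97],axis=0).round(3).tolist())
P=pts(p)
m=(P[:,2]>.08)&(P[:,2]<.096)&(abs(P[:,1]-.13)<.1)&(abs(P[:,0]-.56)<.11)
print('orange rim',cv2.minAreaRect((P[m,:2]*1000).astype(np.float32)))
cv2.imwrite('pics/end.png',np.hstack([a[0][90:350,230:400],a[1][90:350,180:450]])[:,:,::-1])"
```

```text
[ 0.56455676 -0.05583713  0.32857939] 14.45
side orange_lid 0.92 [[0.627, 0.063, 0.097], [0.688, 0.169, 0.231]]
side lime_lid 0.69 [[0.525, -0.259, 0.093], [0.667, -0.136, 0.104]]
top orange_lid 0.92 [[0.626, 0.059, 0.09], [0.687, 0.166, 0.233]]
top lime_lid 0.91 [[0.522, -0.261, 0.093], [0.666, -0.144, 0.106]]
orange rim ((562.9428100585938, 124.5500259399414), (110.32487487792969, 135.65113830566406), 81.36906433105469)
```

View pics/end.png

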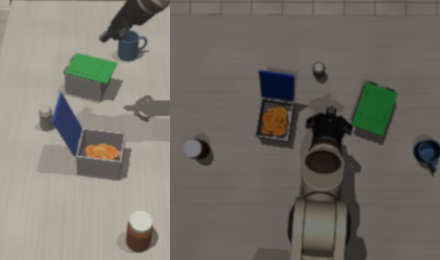

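The blue lid at (68,122) stands open, the green lid at (92,68) is shut, and both boxes and the bystanders are where they were.

```bash
python3 -c "
from workcell import bot
print(bot.job_done())"
```

```text
the job is handed in; nothing more can be done
None
```

The lime box's green lid is shut and the orange box's blue lid stands open by itself, resting back past upright; both boxes, the jar, the mug and the shaker are where they started, and the job is handed in at about 14.5 s.

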